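# Centre a bronze medallion on the balance pan and close the draught cover

## Task

The medallion was set down carelessly on the balance and hangs over the edge of its pan. With a light fingertip pressure on its face (the balance is delicate, do not lean on it) slide it, inside the clear draught ring, until it is centred and no edge overhangs the pan; then take the cover by its knob and set it gently in place on the ring, well seated. Leave everything else on the table alone.

Things in the scene. Friction and masses are not known exactly. Their poses are not given: they have to be found in the camera images.
- balance: Low white bench balance, fixed, on screw feet that set it 8 to 20 mm above the table; housing 200 (its x) x 170 (its y) x 40 mm high; origin at the middle of the housing's underside; the display strip and keys lie at its -x end. On it stand the pan and, around the pan, a clear upright draught ring, open at the top.
- pan (a point): Centre of the top face of the round steel weighing pan: 112 mm in diameter, 6 mm thick, level, stiff (its load cell gives 0.025 mm per N); 52 mm above the housing's underside. The point lies 20 mm towards +x from the balance's middle (balance axes).
- rim (a point): Centre of the mouth of the clear draught ring, on the pan's axis, at the height of its upper edge, 32 mm above the pan's top. Inner diameter 140 mm, wall 4 mm thick, rigid.
- medallion_center (a point): Centre (half-way up) of the bronze medallion: smooth flat disc, 104 mm in diameter, 10 mm thick, 0.3 to 0.6 kg, lying on the pan, at first 9 to 17 mm off its centre. No rim or hole to hook: the draught ring leaves no room for a finger at the overhanging edge, so it can be moved only by friction from above.
- medallion_face (a point): Middle of the medallion's top face, 10 mm above the pan's top. It slides on the pan with a friction coefficient of about 0.3; a fingertip grips it better (about 0.6). Some 8 to 10 N of downward pressure carries it along, less may slip, and more than 13 N of finger force overloads the balance. Contact is hard: a few tenths of a mm change the pressure by newtons; measured heights do not suffice.
- cover_knob (a point): Middle of the gripping part of the cover's black knob: upright cylinder 23 mm in diameter, 40 mm tall above the cover's plate (this point is 26 mm above the plate, 14 mm below the knob's top). The cover lies on the table at the start, the knob upright and this point 40 mm above the table. 0.15 to 0.25 kg.
- cover_flange (a point): Centre of the underside of the clear cover's flange, 30 mm below cover_knob on the knob's axis. Flange: disc 150 mm in diameter, 4 mm thick, with a soft seal; beneath it a plug 132 mm in diameter, 10 mm deep, tapering to 124 mm over its last 5 mm. Seated, the plug is inside the draught ring and the flange lies on the ring's edge: this point meets point rim.
- check_weight: Brass check weight, 32 mm in diameter, 46 mm tall, standing free; a bystander. Origin at the centre of its underside.
- loupe: Small black and steel loupe, 34 mm in diameter, 32 mm tall, standing free; a bystander. Origin at the centre of its underside.
- medal_case: Small closed red case, 70 x 50 x 20 mm, lying free behind the loupe; a bystander. Origin at the centre of its underside.
Not all that is in view belongs to the job. There is more than one size of the part that bears cover_knob; the job needs the larger.

How it is judged (in metres and radians):
On the way:
1. the medallion lies centred on the pan, untouched, before the cover is put on (horizontal distance between medallion_center and pan below 0.004 m and linear speed of medallion below 0.01 m/s and contact force between the fingers and medallion below 0.05 N and horizontal distance between cover_flange and rim above 0.1 m), for 0.3 s.
At the end, for the whole second after the job is handed in: The medallion lies flat on the pan within 4 mm of its centre, so that no edge overhangs; the cover sits level (within 0.03 rad) on the draught ring, plug inside, its flange on the ring's edge (within 3 mm); both at rest and let go (horizontal distance between medallion_center and pan below 0.004 m and z of medallion_center in the frame of pan between 0.003 and 0.007 m and horizontal distance between cover_flange and rim below 0.006 m and z of cover_flange in the frame of rim between -0.003 and 0.002 m and angle between cover_flange's own z axis and vertical below 0.03 rad and linear speed of each of cover, medallion below 0.01 m/s); the robot touches nothing.
It fails at once if the fingers press or push the medallion with more than 13 N (contact force between the fingers and medallion above 13 N).
It fails at once if the robot pushes on the balance itself with more than 15 N (contact force between the arm and balance above 15 N).
It fails at once if the cover is dropped on to the balance (falls at more than 0.3 m/s within 30 mm of its seat) or forced on to it (more than 35 N) (contact force between cover and balance above 35 N or (linear speed of cover above 0.3 m/s and horizontal distance between cover_flange and rim below 0.02 m and z of cover_flange in the frame of rim below 0.03 m)).
It fails at once if the medallion is tipped, lifted off the pan or touched by the cover (angle between medallion_center's own z axis and vertical above 0.12 rad or z of medallion_center in the frame of pan above 0.015 m or contact force between cover and medallion above 0.5 N).
It fails at once if a bystander is moved (distance of any of check_weight, loupe, medal_case from where it was at the start of the episode above 0.015 m).
It also fails if it takes over 64 s, if anything falls off the work surface, if the arm or the gripper's body presses on something with over 40 N, if the wrist force passes 120 N, or if a joint passes its speed limit or range.

## Robot

A 6-joint arm with a two-finger parallel gripper is mounted at the origin on the work surface. World frame = base frame: x ahead of the robot, y to its left, z up, the work surface at z = 0. Lengths are in m, angles in degrees, forces in N, time in s.
With the tool pointing down it reaches from about 0.3 to 0.95 m from the base axis. Payload 3.1 kg.
Tool frame: the origin (TCP) lies at the very end of the fingers, on their centre line; the grasp point (between the pads) lies manip.grip_point_offset behind it (manip.grip_point_offset is the distance from the TCP to the grasp point, in m); y points along the fingers, z is the direction in which the jaws open and shut, and the axes are right-handed (so a half turn about y gives the same grasp; the last joint's range is limited). The gripper opens to 85 mm and grips with 20 to 120 N. Pads are 22 mm wide; open, the fingers measure 114 mm over their backs; the gripper's body (76 mm by 85 mm) begins 54 mm behind the grasp point. The pads swing forward as they close: fully open they stand 13 mm farther back than shut.
Start: joints at [71.293, 17.653, 93.61, -0, 68.738, -3.994], TCP at [0.159, 0.605, 0.231] pointing down, gripper open.
Joint ranges: [-175.34, 175.34], [-45.06, 112.39], [2.9, 150.54], [-68.45, 248.45], [3.09, 151.38], [-168.51, 168.51]. Speed limits (degrees/s): [159.86, 159.86, 180, 180, 180, 180].

## Interface

Orientations are given as [roll, pitch, yaw] about the fixed x, y, z axes, in that order (R = Rz(yaw) Ry(pitch) Rx(roll)).
In Python, from plant import monitor, viewer, manip, nets gives the robot as it stands. The module is installed in compiled form; this text tells all that it offers.
- The arm moves only by the tool step_arm, never from a script. Its arguments are lists of equal length, an entry for each row: "linear": the shift along the world's x, y, z in m, a list of three; "twist": the turn, a rotation vector about the world's x, y, z in rad, a list of three; "jaw": the finger opening in m, from 0 to 0.0854. A call has 1 to 10 rows; each row is the pose to reach, as a shift and turn from the pose commanded when the call began; what a row does not reach only later rows make up. A row lasts 1/8 s, in which the tool goes at most 62.5 mm and 10.7 degrees, less where a joint would pass 70% of its speed; a pose out of reach is approached as far as the arm can. A call with a gripper value outside its range is refused whole. The fingers move at their own pace and stop on an object; "grip_force" is the grip in N (left out, the last holds). Time passes only in rows, so rows that repeat a pose let the fingers close. It gives the time, the measured TCP pose, the force and the opening at its end, in the units of the state.
- monitor.sense(): the state, without advancing time (a new reading comes with each control period).
- viewer.read_camera(name): name is "scene" or "top" or "wrist"; returns a dict with "pixels" (480x640x3 uint8, blue, green, red), "fx", "fy", "cx", "cy" (pixels), "R" (3x3) and "t" (3): a world point X has camera coordinates R X + t; the wrist camera has in their place "mount" (4x4, takes a point from camera to tool coordinates, whose origin is the TCP and whose axes are the tool frame's). Camera axes: x right, y down, z forward; pixel columns grow to the right and rows downward; lengths in m; the calibration is good to about 2 mm. The wrist camera is an equidistant fisheye: a pixel r from the principal point sees the ray r / f radians off the axis. A picture is of the moment at which its call begins: read the wrist's pose just before it. There is no depth.
- manip.close_job(): hands the job in, once; it reports no verdict.
Trained networks look in the newest picture that a camera, given by its name, has taken for a name from the list of things; names that differ only in an ending like _2 or _b are one class to them, and where a whole thing is asked for, a point or a joint stands for the part that bears it (a point fixed in the world has none). Each returns a list of dicts, best first, with "score" (0 to 1); they miss things now and then, are a little off and sometimes report something else, mostly with a low value. They report only what shows in the picture. A call takes as long as a camera call. They do not tell look-alikes from the thing itself.
- nets.silhouettes(camera, thing): "mask" (480x640 bool, what is visible of it) and "rect" ([left, top, width, height] in pixels, round what is visible of it).
The state is a dict: "time_s": time; "joint_positions": joint angles; "qvel": joint speeds; "tau": joint torques, N m; "position": TCP position; "ee_rot": TCP orientation; "contact_force": force on the tool from outside, world axes, zero at the start; "wrist_torque": the same for the moment, N m; "opening": opening from 0.0 (shut) to 1.0 (fully open).
Only numpy, scipy, OpenCV 4.12 (cv2) and the standard library are available. Lean on these libraries where they do the work, as an engineer would, in place of code of your own. Each camera call takes 0.05 s, during which the arm holds its last target.

## Working session

There is one attempt and no reset: what is moved stays moved. The work goes in short steps, Python scripts to look and compute and a tool call to move; the robot and the scene stay as the last step left them, time stands still between calls to the robot, and variables do not carry over. Pictures are saved under pics/ and viewed, and the job is handed in when it is done.

Besides the shell and the picture viewer there is one more tool, called after "Emit:" as name(argument=value, ...), one argument or row to a line, values as JSON. step_arm: Moves the arm, as the interface text tells. Its arguments: {"type":"object","properties":{"linear":{"type":"array","items":{"type":"array","items":{"type":"number"}}},"twist":{"type":"array","items":{"type":"array","items":{"type":"number"}}},"jaw":{"type":"array","items":{"type":"number"}},"grip_force":{"type":"number"}},"required":["linear","twist","jaw"]}

```bash
mkdir -p pics; cat > h.py <<'E'
import numpy as np, cv2
from plant import monitor, viewer, manip, nets
def shot(c,n=None):
    s=monitor.sense(); im=viewer.read_camera(c)
    if n: cv2.imwrite(f'pics/{n}.png',im['pixels'])
    return s,im
def ray(im,u,v):
    R=np.array(im['R']);t=np.array(im['t'])
    d=R.T@np.array([(u-im['cx'])/im['fx'],(v-im['cy'])/im['fy'],1]); return -R.T@t,d
def atz(im,u,v,z):
    o,d=ray(im,u,v); return o+d*(z-o[2])/d[2]
def proj(im,X):
    p=np.array(im['R'])@np.array(X)+np.array(im['t']); return im['fx']*p[0]/p[2]+im['cx'],im['fy']*p[1]/p[2]+im['cy']
E
python3 - <<'E'
from h import *
s=monitor.sense(); print(s, manip.grip_point_offset)
for c in ['scene','top','wrist']:
    s,im=shot(c,c+'0'); print(c,{k:v for k,v in im.items() if k!='pixels'})
    for t in ['balance','medallion_center','cover_knob','check_weight','loupe','medal_case']:
        print(t,[(round(d['score'],2),d['rect']) for d in nets.silhouettes(c,t)])
E
```

```text
{'time_s': 0.0, 'joint_positions': array([ 7.12915969e+01,  1.77054665e+01,  9.36897507e+01,  5.60727084e-04,
        6.87379630e+01, -3.99377787e+00]), 'qvel': array([-0.04977747, -0.00616156,  0.04335923,  0.02115216, -0.08379342,
        0.00525983]), 'tau': array([-2.22631766e-04, -4.15241361e+01, -2.76670325e+01, -1.89595266e-04,
        1.01822914e-02, -9.15888336e-06]), 'position': array([0.15851333, 0.60370924, 0.23003472]), 'ee_rot': array([-9.01328204e+01,  9.79655860e-03, -1.47148406e+01]), 'contact_force': array([-0.10098325, -0.42472839,  0.43790613]), 'wrist_torque': array([-0.01074742, -0.06091648, -0.01650209]), 'opening': 1.001526019673441} 0.0187
scene {'fx': 539.4054135955566, 'fy': 539.4054135955566, 'cx': 317.9159724423384, 'cy': 238.91148880383173, 'R': array([[-0.2393488 ,  0.97081733,  0.01502854],
       [ 0.65288143,  0.17238176, -0.73758414],
       [-0.71865011, -0.16672803, -0.67508798]]), 't': array([ 0.12843555, -0.30543904,  1.264902  ])}
balance [(0.66, [377.1, 227.3, 150.9, 115.4])]
medallion_center [(0.67, [424.3, 245.1, 73.5, 52.6])]
cover_knob [(0
[... 826 characters left out ...]
25.8])]
medal_case [(0.75, [312.7, 114.5, 30.6, 46.3])]
wrist {'fx': 371.64829954431775, 'fy': 371.64829954431775, 'cx': 322.784583934931, 'cy': 226.42643327867228, 'mount': array([[ 5.19889856e-04,  9.60674437e-01,  2.77676710e-01,
        -7.00594814e-02],
       [ 4.25281932e-04, -2.77676935e-01,  9.60674419e-01,
        -1.42581013e-01],
       [ 9.99999774e-01, -3.81353998e-04, -5.52918903e-04,
         1.22876471e-03],
       [ 0.00000000e+00,  0.00000000e+00,  0.00000000e+00,
         1.00000000e+00]])}
balance [(0.63, [101.5, 428.2, 54.2, 47.0])]
medallion_center []
cover_knob [(0.44, [0.0, 404.9, 7.1, 15.5]), (0.23, [103.9, 429.0, 51.1, 49.7])]
check_weight []
loupe []
medal_case []
```

View pics/scene0.png

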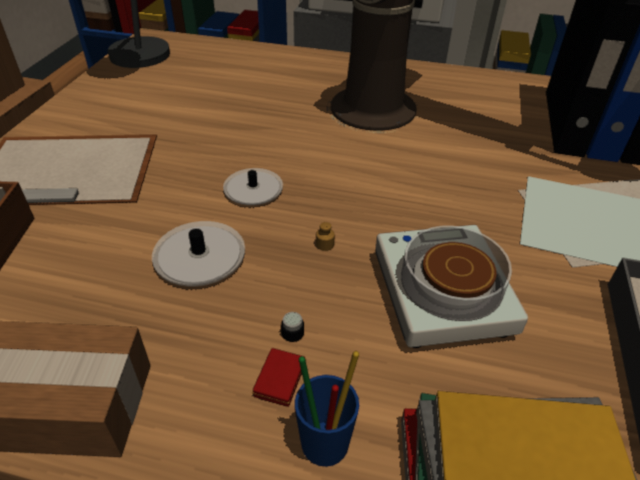

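View pics/top0.png

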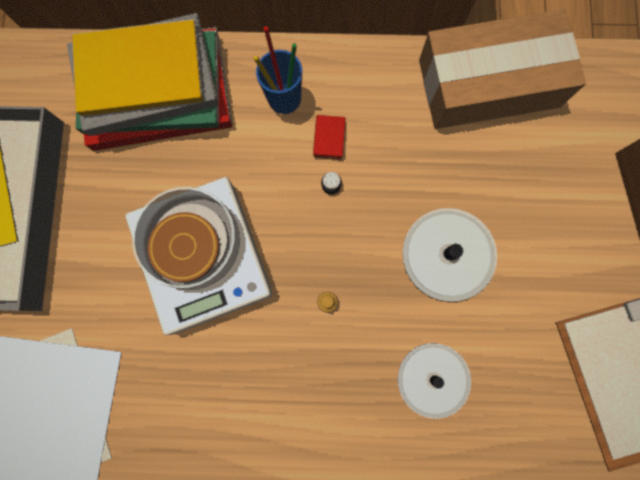

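View pics/wrist0.png

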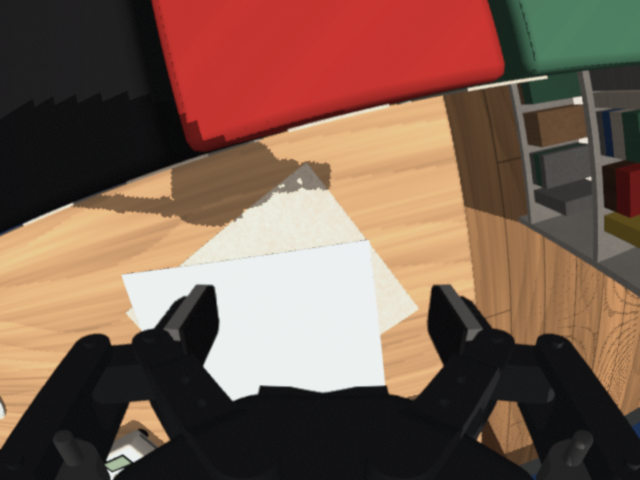

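```bash
python3 - <<'E'
from h import *
out=[]
for c,b in [('scene',(370,200,540,350)),('top',(115,165,285,345))]:
    im=cv2.imread(f'pics/{c}0.png')[b[1]:b[3],b[0]:b[2]]
    cv2.imwrite(f'pics/{c}0b.png',cv2.resize(im,None,fx=3.3,fy=3.3,interpolation=cv2.INTER_CUBIC)[:600])
ims={}
for c in ['scene','top']:
    _,im=shot(c); ims[c]=im
    for d in nets.silhouettes(c,'cover_knob'):
        m=d['mask'].astype(np.uint8);cs=max(cv2.findContours(m,0,2)[0],key=cv2.contourArea);e=cv2.fitEllipse(cs)
        print(c,'cover',e)
        # plate flange top z ~ plug10+4=14
        pts=cs[:,0,:]; P=np.array([atz(im,u,v,.012)[:2] for u,v in pts]); (x,y),r=cv2.minEnclosingCircle(P.astype(np.float32)); print(' world',x,y,'diam',2*r)
    for n in ['loupe','check_weight','medal_case']:
        d=nets.silhouettes(c,n)[0]; l,t,w,h=d['rect']; print(c,n,atz(im,l+w/2,t+h/2,.02))
E
```

```text
scene cover ((197.8813934326172, 252.83229064941406), (62.633445739746094, 92.55939483642578), 79.76050567626953)
 world 0.5626354813575745 -0.19671021401882172 diam 0.15451332926750183
scene cover ((251.9422149658203, 185.66213989257812), (35.28182601928711, 58.5172004699707), 85.73687744140625)
 world 0.37015262246131897 -0.169368714094162 diam 0.11469750106334686
scene loupe [ 0.68067623 -0.00113843  0.02      ]
scene check_weight [ 0.48764414 -0.00508894  0.02      ]
scene medal_case [0.76289817 0.00347208 0.02      ]
top cover ((449.3263244628906, 254.61843872070312), (91.9975357055664, 95.97193908691406), 124.34419250488281)
 world 0.5655991435050964 -0.19650577008724213 diam 0.15453480184078217
top loupe [ 0.6702343  -0.00707846  0.02      ]
top check_weight [ 0.48540718 -0.00449379  0.02      ]
top medal_case [ 7.53426561e-01 -6.51356103e-04  2.00000000e-02]
```

```bash
ls pics
```

```text
scene0.png
scene0b.png
top0.png
top0b.png
wrist0.png
```

View pics/scene0b.png

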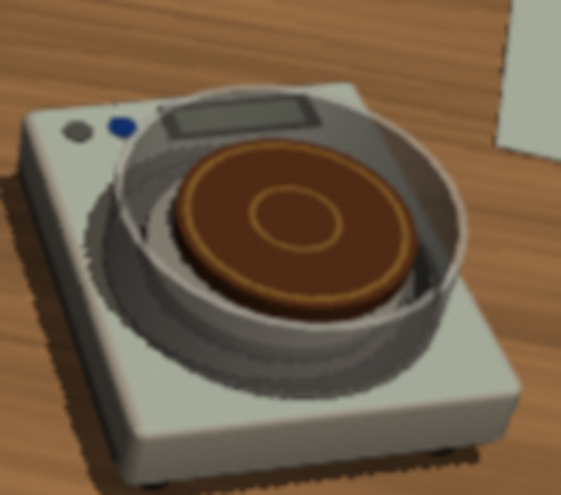

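View pics/top0b.png

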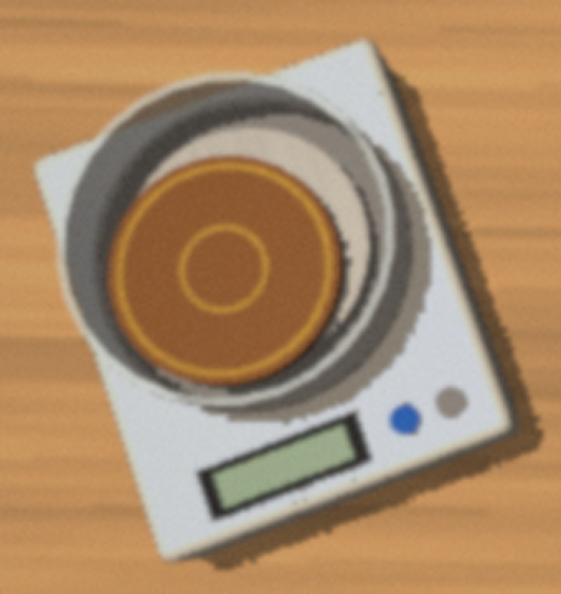

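```bash
cat > fit.py <<'E'
from h import *
from scipy.optimize import least_squares
T=dict(rim=[(63,255),(215,75),(397,250),(240,408),(110,125),(340,115),(85,340),(355,365)],med=[(108,270),(222,157),(341,270),(218,385)])
S=dict(rim=[(113,180),(235,86),(467,225),(320,328),(400,140),(200,295),(150,112)],med=[(178,205),(270,141),(416,245),(350,158)])
ims={c:viewer.read_camera(c) for c in ['scene','top']}
def res(p,b=1):
    x,y,h,mx,my,bx,by=p; r=[]
    for c,D,o in [('top',T,(115,165)),('scene',S,(370,200))]:
        im=ims[c]
        for k,pts in D.items():
            for u,v in pts:
                u=u/3.3+o[0];v=v/3.3+o[1]
                z=h+(.084 if k=='rim' else .062); R=.074 if k=='rim' else .052
                P=atz(im,u,v,z)
                if c=='scene': P=P+[bx,by,0]
                cx,cy=(x,y) if k=='rim' else (mx,my)
                r.append((np.hypot(P[0]-cx,P[1]-cy)-R)*1000)
    return np.array(r+[bx*300,by*300])
s=least_squares(res,[.6,.3,.014,.6,.3,0,0],loss='soft_l1'); print(s.x.round(4)); print(res(s.x).round(1)); print('offset',(s.x[3:5]-s.x[:2])*1000)
E
python3 fit.py; python3 -c "
from h import *
print(monitor.sense()['time_s'])"
```

```text
[ 0.5685  0.2045  0.0107  0.5586  0.212   0.0031 -0.0029]
[-1.6  0.9  0.  -0.4  1.3 -1.   0.4  5.1  0.4 -0.2  0.5 -0.1 -0.1 -0.8
  0.7 -0.7 -5.6 -1.3  0.5 -0.6 -0.3 -0.7  0.2  0.9 -0.9]
offset [-9.94176336  7.54207145]
1.65
```

```bash
python3 - <<'E'
from h import *
_,im=shot('scene')
for p in [(553,140),(598,162),(525,190),(622,262),(372,110)]: print(p,atz(im,*p,0).round(3))
_,t=shot('top')
for p in [(72,115),(40,110),(45,312)]: print(p,atz(t,*p,0.05).round(3))
E
```

```text
(553, 140) [0.031 0.403 0.   ]
(598, 162) [0.096 0.488 0.   ]
(525, 190) [0.234 0.337 0.   ]
(622, 262) [0.398 0.487 0.   ]
(372, 110) [ 0.007 -0.     0.   ]
(72, 115) [0.77  0.412 0.05 ]
(40, 110) [0.778 0.465 0.05 ]
(45, 312) [0.458 0.419 0.05 ]
```

Emit:
step_arm(
  linear=[
    [0.046,-0.04,0],
    [0.092,-0.08,0],
    [0.138,-0.12,0],
    [0.184,-0.16,0],
    [0.23,-0.2,0],
    [0.276,-0.24,0],
    [0.322,-0.28,0],
    [0.368,-0.32,0],
    [0.414,-0.36,0],
    [0.46,-0.4,0],
  ],
  twist=[
    [0,0,0],
    [0,0,0],
    [0,0,0],
    [0,0,0],
    [0,0,0],
    [0,0,0],
    [0,0,0],
    [0,0,0],
    [0,0,0],
    [0,0,0],
  ],
  jaw=[0,0,0,0,0,0,0,0,0,0],
)

```text
time_s: 3.0
position: [0.6202, 0.2031, 0.2315]
ee_rot: [-90.0, -0.0, -14.7]
contact_force: [1.2, 0.0, 1.0]
opening: 0.003
```

Emit:
step_arm(
  linear=[
    [0,0,0],
    [0,0,0],
  ],
  twist=[
    [0,0,0],
    [0,0,0],
  ],
  jaw=[0,0],
)

```text
time_s: 3.25
position: [0.6184, 0.2044, 0.2309]
ee_rot: [-90.0, 0.1, -14.8]
contact_force: [0.4, 0.3, 0.5]
opening: -0.004
```

```bash
python3 - <<'E'
from h import *
s,im=shot('wrist','w1'); print(s)
E
```

```text
{'time_s': 3.25, 'joint_positions': array([ 1.44396100e+01,  2.05731094e+01,  8.97757948e+01,  3.97142567e-02,
        6.97162023e+01, -6.08022851e+01]), 'qvel': array([ 1.64455175, -0.77222926,  0.9745662 , -0.09719607, -0.04415198,
       -0.00406184]), 'tau': array([-1.01562381e+00, -4.37527335e+01, -2.83423716e+01, -7.26498663e-02,
       -4.60159394e-02, -1.35946699e-03]), 'position': array([0.61843337, 0.20437448, 0.23087435]), 'ee_rot': array([-8.99992581e+01,  7.50026369e-02, -1.47718934e+01]), 'contact_force': array([0.40198114, 0.29202787, 0.46601631]), 'wrist_torque': array([-0.01618334,  0.03674355,  0.0161855 ]), 'opening': -0.0037151367163878977}
```

View pics/w1.png

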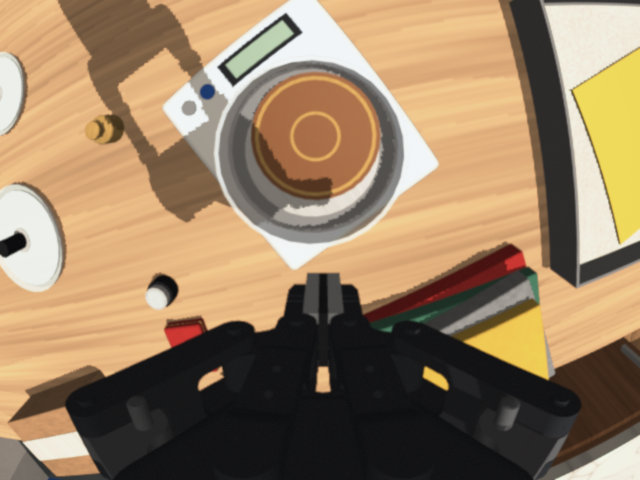

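```bash
cat >> h.py <<'E'
from scipy.spatial.transform import Rotation as Rot
def wray(s,im,u,v):
    d=np.array([u-im['cx'],v-im['cy']]);r=np.hypot(*d);th=r/im['fx']
    dc=np.array([*(d/r*np.sin(th)),np.cos(th)]) if r>0 else np.array([0,0,1.])
    M=np.array(im['mount']);Rt=Rot.from_euler('xyz',s['ee_rot'],degrees=True).as_matrix()
    o=Rt@M[:3,3]+s['position']; return o,Rt@M[:3,:3]@dc
def watz(s,im,u,v,z):
    o,d=wray(s,im,u,v);return o+d*(z-o[2])/d[2]
def wproj(s,im,X):
    M=np.array(im['mount']);Rt=Rot.from_euler('xyz',s['ee_rot'],degrees=True).as_matrix()
    c=M[:3,:3].T@(Rt.T@(np.array(X)-s['position'])-M[:3,3]); th=np.arctan2(np.hypot(c[0],c[1]),c[2]);n=np.hypot(c[0],c[1])
    return im['cx']+im['fx']*th*c[0]/n, im['cy']+im['fx']*th*c[1]/n
E
python3 - <<'E'
from h import *
s,im=shot('wrist'); 
c=im['pixels'][50:255,200:420]; cv2.imwrite('pics/w1c.png',cv2.resize(c,None,fx=2.9,fy=2.9,interpolation=cv2.INTER_CUBIC))
# overlay of prior
o=im['pixels'].copy()
for (x,y,z,R) in [(.5685,.2045,.0947,.074),(.5586,.212,.0727,.052),(.5685,.2045,.0627,.056)]:
    for a in np.linspace(0,2*np.pi,90):
        u,v=wproj(s,im,(x+R*np.cos(a),y+R*np.sin(a),z)); cv2.circle(o,(int(round(u)),int(round(v))),0,(255,0,255),-1)
cv2.imwrite('pics/w1o.png',cv2.resize(o[50:255,200:420],None,fx=2.9,fy=2.9,interpolation=cv2.INTER_NEAREST))
E
```

```text
(no output)
```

View pics/w1c.png

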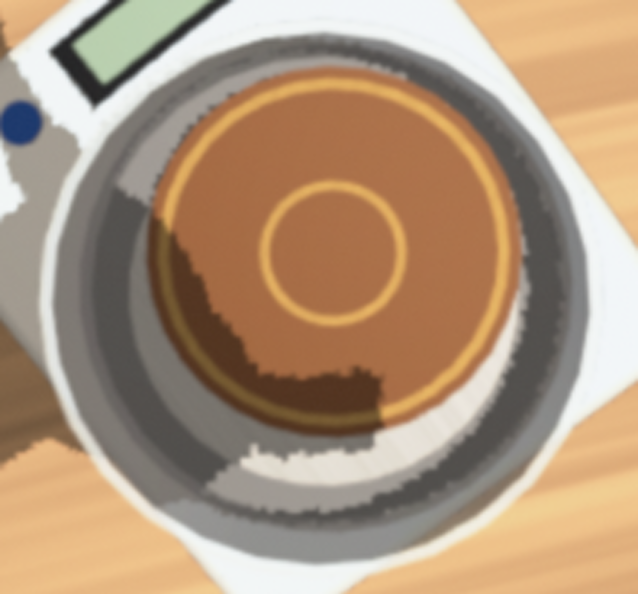

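View pics/w1o.png

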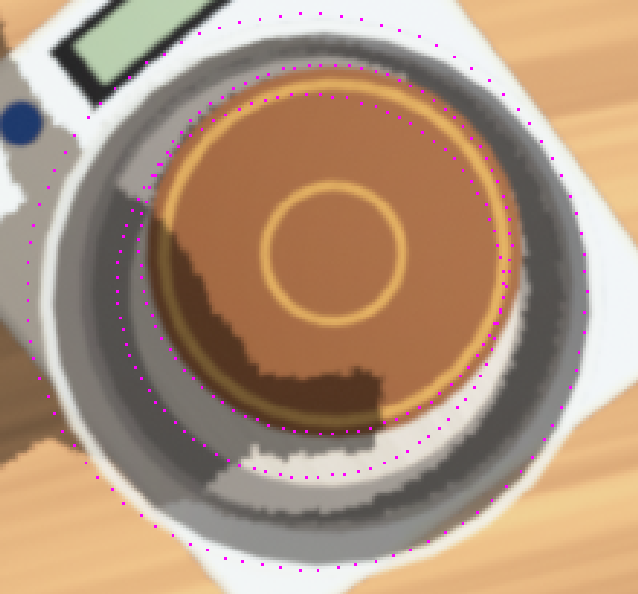

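```bash
cat > fitw.py <<'E'
from h import *
from scipy.optimize import least_squares
s,im=shot('wrist')
c=lambda L:[(u/2.9+200,v/2.9+50) for u,v in L]
IN=c([(54,300),(587,300),(325,34),(320,563),(130,110),(515,110),(130,475),(510,490)])
ME=c([(148,250),(522,250),(333,67),(333,436),(203,117),(465,120),(205,385),(463,383)])
PA=c([(130,310),(160,410),(320,486),(400,470),(470,415),(518,320)])
def res(p):
    x,y,h,mx,my=p;r=[]
    for L,z,R,cx,cy in [(IN,.084,.070,x,y),(ME,.062,.052,mx,my),(PA,.052,.056,x,y)]:
        for u,v in L:
            P=watz(s,im,u,v,h+z); r.append(1000*(np.hypot(P[0]-cx,P[1]-cy)-R))
    return np.array(r)
q=least_squares(res,[.57,.2,.012,.56,.21],loss='soft_l1');print(q.x.round(4));print(res(q.x).round(1),(q.x[3:]-q.x[:2])*1000)
E
python3 fitw.py
```

```text
[0.5715 0.2089 0.0133 0.5602 0.2151]
[-0.1 -0.6 -0.2 -0.2  0.5  1.  -1.8  0.6 -0.5  0.2 -0.5 -0.1  0.2 -0.4
 -0.2 -0.5  0.2  2.6  0.6  0.3 -0.7  0.5] [-11.31291199   6.2339281 ]
```

Emit:
step_arm(
  linear=[
    [-0.03,0.005,0],
    [-0.058,0.01,-0.02],
    [-0.058,0.01,-0.06],
    [-0.058,0.01,-0.1],
    [-0.058,0.01,-0.13],
    [-0.058,0.01,-0.14],
    [-0.058,0.01,-0.14],
    [-0.058,0.01,-0.14],
  ],
  twist=[
    [0,0,0],
    [0,0,0],
    [0,0,0],
    [0,0,0],
    [0,0,0],
    [0,0,0],
    [0,0,0],
    [0,0,0],
  ],
  jaw=[0,0,0,0,0,0,0,0],
)

```text
time_s: 4.4
position: [0.562, 0.2153, 0.0931]
ee_rot: [-89.9, -0.2, -14.7]
contact_force: [1.0, 1.0, 1.2]
opening: -0.0
```

```bash
python3 - <<'E'
from h import *
for i in range(4):
    s,im=shot('wrist','w2'); print(s['time_s'],s['position'].round(5),s['contact_force'].round(2))
E
```

```text
4.4 [0.56202 0.21526 0.09305] [0.95 1.05 1.24]
4.45 [0.56218 0.21515 0.09319] [ 0.6   0.31 -0.39]
4.5 [0.56209 0.21501 0.09309] [0.19 0.46 0.09]
4.55 [0.56189 0.21488 0.09284] [-0.06  0.51 -0.58]
```

View pics/w2.png

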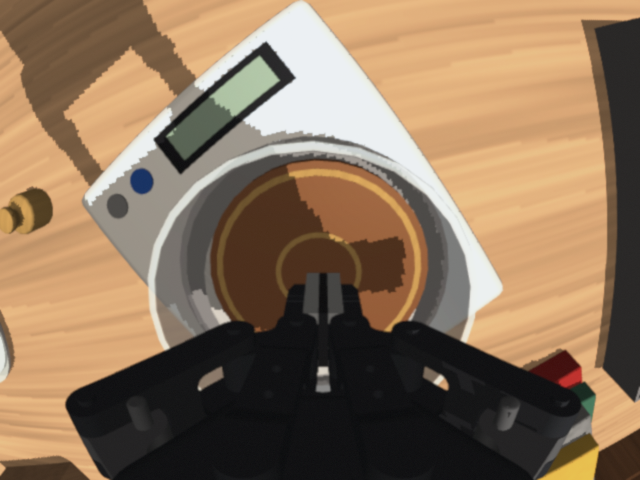

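Emit:
step_arm(
  linear=[
    [0,0,-0.005],
    [0,0,-0.01],
    [0,0,-0.014],
    [0,0,-0.014],
  ],
  twist=[
    [0,0,0],
    [0,0,0],
    [0,0,0],
    [0,0,0],
  ],
  jaw=[0,0,0,0],
)

```text
time_s: 5.1
position: [0.5605, 0.2144, 0.0768]
ee_rot: [-90.0, 0.0, -14.7]
contact_force: [-1.0, -0.1, -0.4]
opening: -0.002
```

Emit:
step_arm(
  linear=[
    [0,0,-0.0002],
    [0,0,-0.0004],
    [0,0,-0.0006],
  ],
  twist=[
    [0,0,0],
    [0,0,0],
    [0,0,0],
  ],
  jaw=[0,0,0],
)

```text
time_s: 5.48
position: [0.5608, 0.2145, 0.0767]
ee_rot: [-90.0, -0.0, -14.7]
contact_force: [0.0, 0.4, 0.1]
opening: -0.001
```

```bash
cat > st.py <<'E'
from h import *
F=[];P=[]
for i in range(4):
    s,_=shot('top'); F.append(s['contact_force']);P.append(s['position'])
print(s['time_s'],'F',np.mean(F,0).round(2),np.array(F)[:,2].round(1),'P',(np.mean(P,0)*1000).round(2),s['ee_rot'].round(2))
E
python3 st.py
```

```text
5.625 F [-0.05  0.21  0.15] [ 0.1  0.9  0.5 -1. ] P [560.79 214.51  76.71] [-90.    -0.   -14.71]
```

Emit:
step_arm(
  linear=[
    [0,0,-0.0002],
    [0,0,-0.0004],
    [0,0,-0.0006],
  ],
  twist=[
    [0,0,0],
    [0,0,0],
    [0,0,0],
  ],
  jaw=[0,0,0],
)

```text
time_s: 6.05
position: [0.5608, 0.2145, 0.0763]
ee_rot: [-90.0, 0.0, -14.7]
contact_force: [-0.9, -0.7, 1.8]
opening: -0.002
```

Emit:
step_arm(
  linear=[
    [0,0,-0.0002],
    [0,0,-0.0004],
  ],
  twist=[
    [0,0,0],
    [0,0,0],
  ],
  jaw=[0,0],
)

```text
time_s: 6.3
position: [0.5608, 0.2145, 0.0762]
ee_rot: [-90.0, 0.0, -14.7]
contact_force: [-1.4, -1.1, 6.7]
opening: 0.001
```

```bash
python3 st.py
```

```text
6.45 F [-2.11 -0.91  5.45] [6.7 5.6 5.2 4.4] P [560.81 214.52  76.25] [-90.     0.   -14.71]
```

Emit:
step_arm(
  linear=[
    [0,0,-0.0002],
    [0,0,-0.0003],
  ],
  twist=[
    [0,0,0],
    [0,0,0],
  ],
  jaw=[0,0],
)

```text
time_s: 6.75
position: [0.5608, 0.2146, 0.0762]
ee_rot: [-90.0, 0.0, -14.7]
contact_force: [-2.8, -0.1, 6.2]
opening: 0.003
```

```bash
python3 st.py
```

```text
6.9 F [-2.56 -0.75  6.29] [6.2 6.2 6.  6.8] P [560.82 214.53  76.21] [-9.000e+01  1.000e-02 -1.471e+01]
```

Emit:
step_arm(
  linear=[
    [0,0,-0.0002],
    [0,0,-0.0002],
  ],
  twist=[
    [0,0,0],
    [0,0,0],
  ],
  jaw=[0,0],
)

```text
time_s: 7.2
position: [0.5608, 0.2145, 0.0762]
ee_rot: [-90.0, 0.0, -14.7]
contact_force: [-2.4, -2.0, 7.6]
opening: 0.001
```

```bash
python3 st.py
```

```text
7.35 F [-2.16 -0.95  6.93] [7.6 6.8 6.5 6.8] P [560.82 214.53  76.18] [-9.001e+01  1.000e-02 -1.471e+01]
```

Emit:
step_arm(
  linear=[
    [0,0,-0.0002],
    [0,0,-0.0004],
  ],
  twist=[
    [0,0,0],
    [0,0,0],
  ],
  jaw=[0,0],
)

```text
time_s: 7.65
position: [0.5608, 0.2145, 0.0761]
ee_rot: [-90.0, 0.0, -14.7]
contact_force: [-3.1, -0.4, 9.9]
opening: -0.0
```

```bash
python3 st.py
```

```text
7.8 F [-3.14 -1.08  8.93] [9.9 8.5 9.2 8.2] P [560.87 214.55  76.11] [-90.    -0.   -14.71]
```

Emit:
step_arm(
  linear=[
    [0.0004,-0.0002,0],
    [0.0009,-0.0005,0],
    [0.0013,-0.0007,0],
    [0.0018,-0.001,0],
  ],
  twist=[
    [0,0,0],
    [0,0,0],
    [0,0,0],
    [0,0,0],
  ],
  jaw=[0,0,0,0],
)

```text
time_s: 8.35
position: [0.5629, 0.2143, 0.0761]
ee_rot: [-89.9, -0.0, -14.7]
contact_force: [-3.1, 0.9, 8.2]
opening: -0.001
```

```bash
python3 st.py
```

```text
8.5 F [-2.78  0.87  7.92] [8.2 8.6 7.8 7.1] P [562.96 214.27  76.15] [-8.992e+01 -2.000e-02 -1.473e+01]
```

Emit:
step_arm(
  linear=[
    [0.0004,-0.0004,-0.0001],
    [0.0009,-0.0008,-0.0002],
    [0.0014,-0.0012,-0.0002],
    [0.0019,-0.0016,-0.0002],
    [0.0024,-0.002,-0.0002],
  ],
  twist=[
    [0,0,0],
    [0,0,0],
    [0,0,0],
    [0,0,0],
    [0,0,0],
  ],
  jaw=[0,0,0,0,0],
)

```text
time_s: 9.18
position: [0.5657, 0.2127, 0.0761]
ee_rot: [-89.9, -0.1, -14.7]
contact_force: [-2.9, 0.1, 8.0]
opening: -0.001
```

```bash
python3 st.py; python3 - <<'E'
from h import *
shot('top','t3'); im=cv2.imread('pics/t3.png')[165:345,115:285]
cv2.imwrite('pics/t3b.png',cv2.resize(im,None,fx=3.3,fy=3.3,interpolation=cv2.INTER_CUBIC))
shot('scene','s3'); im=cv2.imread('pics/s3.png')[200:350,370:540]
cv2.imwrite('pics/s3b.png',cv2.resize(im,None,fx=3.3,fy=3.3,interpolation=cv2.INTER_CUBIC))
shot('wrist','w3')
E
```

```text
9.325 F [-2.48  1.5   8.06] [8.  8.1 8.1 8.1] P [565.77 212.66  76.15] [-8.986e+01 -7.000e-02 -1.474e+01]
```

View pics/s3b.png

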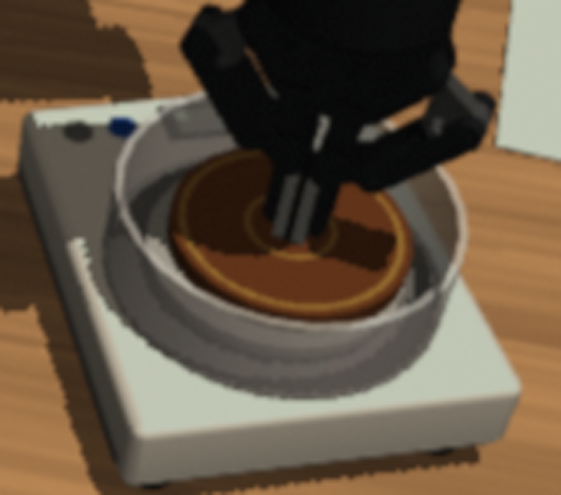

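View pics/w3.png

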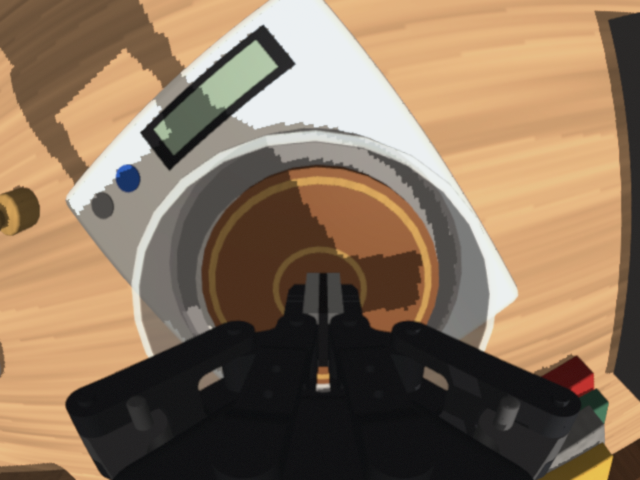

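Emit:
step_arm(
  linear=[
    [0.0005,-0.0004,-0.0001],
    [0.001,-0.0008,-0.0002],
    [0.0016,-0.0012,-0.0002],
    [0.0022,-0.0016,-0.0002],
    [0.0028,-0.002,-0.0002],
  ],
  twist=[
    [0,0,0],
    [0,0,0],
    [0,0,0],
    [0,0,0],
    [0,0,0],
  ],
  jaw=[0,0,0,0,0],
)

```text
time_s: 10.15
position: [0.5686, 0.2108, 0.0761]
ee_rot: [-89.9, -0.1, -14.7]
contact_force: [-2.6, 2.9, 8.2]
opening: 0.002
```

```bash
python3 st.py
```

```text
10.3 F [-2.76  1.72  8.25] [8.2 8.1 8.1 8.6] P [568.68 210.73  76.14] [-8.985e+01 -8.000e-02 -1.474e+01]
```

Emit:
step_arm(
  linear=[
    [0.0006,-0.0004,-0.0001],
    [0.0012,-0.0008,-0.0001],
    [0.0018,-0.0012,-0.0001],
    [0.0024,-0.0016,-0.0001],
    [0.003,-0.002,-0.0001],
    [0.0035,-0.0024,-0.0001],
  ],
  twist=[
    [0,0,0],
    [0,0,0],
    [0,0,0],
    [0,0,0],
    [0,0,0],
    [0,0,0],
  ],
  jaw=[0,0,0,0,0,0],
)

```text
time_s: 11.1
position: [0.5722, 0.2084, 0.0761]
ee_rot: [-89.8, -0.1, -14.7]
contact_force: [-2.9, 2.1, 8.5]
opening: -0.001
```

```bash
python3 st.py
```

```text
11.25 F [-2.75  1.63  8.83] [8.5 9.6 8.7 8.5] P [572.24 208.39  76.13] [-8.985e+01 -8.000e-02 -1.474e+01]
```

Emit:
step_arm(
  linear=[
    [0,0,0.002],
    [0,0,0.01],
    [0,0,0.04],
    [0.01,0,0.08],
    [0.03,0,0.12],
    [0.046,-0.004,0.155],
    [0.046,-0.004,0.155],
    [0.046,-0.004,0.155],
  ],
  twist=[
    [0,0,0],
    [0,0,0],
    [0,0,0],
    [0,0,0],
    [0,0,0],
    [0,0,0],
    [0,0,0],
    [0,0,0],
  ],
  jaw=[0,0,0,0,0,0,0,0],
)

```text
time_s: 12.3
position: [0.6162, 0.2028, 0.228]
ee_rot: [-90.1, 0.1, -14.7]
contact_force: [-0.5, -0.4, -0.4]
opening: -0.0
```

```bash
python3 - <<'E'
from h import *
s,im=shot('wrist','w4'); print(s['position'],s['ee_rot'],s['time_s'])
c=im['pixels'][50:255,200:420]; cv2.imwrite('pics/w4c.png',cv2.resize(c,None,fx=2.9,fy=2.9,interpolation=cv2.INTER_CUBIC))
E
```

```text
[0.61618033 0.20280083 0.22803536] [-90.06110605   0.1219856  -14.72609232] 12.3
```

View pics/w4c.png

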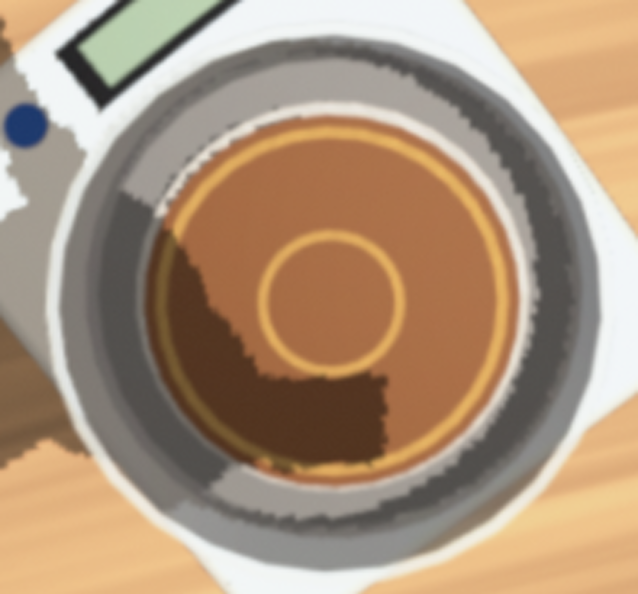

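```bash
sed -e "s/^IN=.*/IN=c([(60,303),(600,303),(330,36),(328,571),(135,113),(525,113),(135,480),(520,497)])/" -e "s/^ME=.*/ME=c([(145,303),(520,303),(332,114),(333,487),(203,168),(465,170),(205,437),(463,433)])/" -e "s/^PA=.*/PA=c([(137,303),(328,101),(529,303),(330,490),(220,138),(450,138),(193,430)])/" fitw.py > fitw2.py; python3 fitw2.py
```

```text
[0.5703 0.2086 0.0122 0.571  0.2083]
[ 0.3 -0.5 -0.5  0.3  0.9  0.4 -1.1  0.6 -0.2 -0.1  0.1 -0.  -0.5 -0.2
 -0.1 -0.4  0.2  0.1 -0.1  0.3 -0.2  0.3 -0. ] [ 0.70895311 -0.24276358]
```

Emit:
step_arm(
  linear=[
    [0,-0.03,0],
    [0,-0.08,0],
    [0,-0.13,0],
    [0,-0.18,0],
    [0,-0.23,0],
    [0,-0.28,0],
    [0,-0.33,0],
    [0,-0.38,0],
    [0,-0.4,0],
    [0,-0.4,0],
  ],
  twist=[
    [0,0,0],
    [0,0,0],
    [0,0,0],
    [0,0,0],
    [0,0,0],
    [0,0,0],
    [0,0,0],
    [0,0,0],
    [0,0,0],
    [0,0,0],
  ],
  jaw=[0.06,0.06,0.06,0.06,0.06,0.06,0.06,0.06,0.06,0.06],
)

```text
time_s: 13.65
position: [0.6163, -0.1973, 0.2278]
ee_rot: [-89.9, 0.1, -14.8]
contact_force: [0.1, -0.4, 0.6]
opening: 0.701
```

Emit:
step_arm(
  linear=[
    [0,0,0],
    [0,0,0],
  ],
  twist=[
    [0,0,0],
    [0,0,0],
  ],
  jaw=[0.06,0.06],
)

```text
time_s: 13.9
position: [0.6173, -0.195, 0.2291]
ee_rot: [-90.0, 0.0, -14.6]
contact_force: [-0.1, -0.5, 0.7]
opening: 0.701
```

```bash
python3 - <<'E'
from h import *
s,im=shot('wrist','w5'); print(s['position'],s['ee_rot'],s['time_s'],s['opening'])
E
```

```text
[ 0.61733355 -0.19501952  0.22910805] [-8.99703688e+01  3.28857962e-02 -1.45933474e+01] 13.9 0.700889152215808
```

View pics/w5.png

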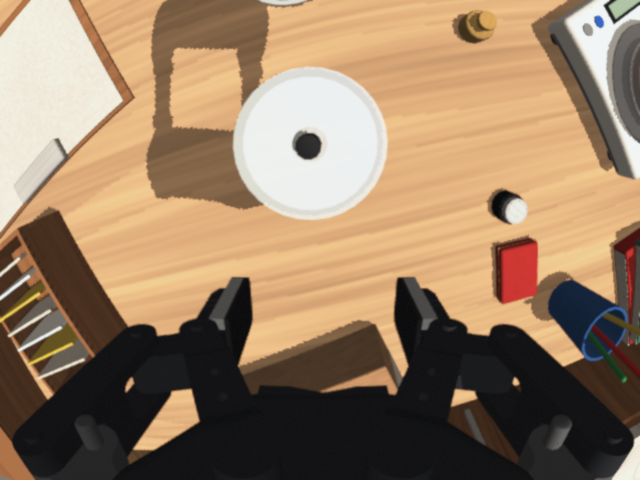

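```bash
python3 - <<'E'
from h import *
s,im=shot('wrist'); px=im['pixels']
for d in nets.silhouettes('wrist','cover_knob'):
    cs=max(cv2.findContours(d['mask'].astype(np.uint8),0,2)[0],key=cv2.contourArea)
    P=np.array([watz(s,im,u,v,.014)[:2] for u,v in cs[:,0]]).astype(np.float32)
    print(d['score'],d['rect'],cv2.minEnclosingCircle(P), cv2.fitEllipse(P))
g=px[110:180,270:350].max(2)<60
ys,xs=np.nonzero(g); xs=xs+270;ys=ys+110
P=np.array([watz(s,im,u,v,.054)[:2] for u,v in zip(xs,ys)]).astype(np.float32)
print('knob top',cv2.minEnclosingCircle(P),P.mean(0))
c=px[50:240,210:410]; cv2.imwrite('pics/w5c.png',cv2.resize(c,None,fx=3,fy=3,interpolation=cv2.INTER_CUBIC))
E
```

```text
0.7 [234.0, 67.6, 152.3, 156.6] ((0.5669283270835876, -0.1941961646080017), 0.07524925470352173) ((0.5667324662208557, -0.19392868876457214), (0.1480618119239807, 0.14816516637802124), 18.105297088623047)
0.66 [262.2, 0.5, 46.9, 5.5] ((0.42152321338653564, -0.18153220415115356), 0.023338163271546364) ((0.3925539255142212, -0.1623530089855194), (0.07065187394618988, 0.09893390536308289), 9.721563339233398)
knob top ((0.5659798383712769, -0.19365344941616058), 0.01059571374207735) [ 0.56606627 -0.19366835]
```

View pics/w5c.png

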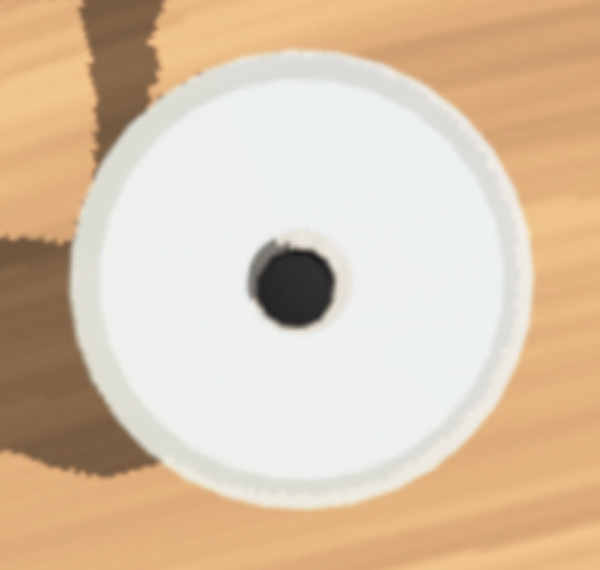

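Emit:
step_arm(
  linear=[
    [-0.025,0.001,-0.03],
    [-0.051,0.001,-0.07],
    [-0.051,0.001,-0.11],
    [-0.051,0.001,-0.13],
    [-0.051,0.001,-0.13],
    [-0.051,0.001,-0.13],
  ],
  twist=[
    [0,0,0],
    [0,0,0],
    [0,0,0],
    [0,0,0],
    [0,0,0],
    [0,0,0],
  ],
  jaw=[0.06,0.06,0.06,0.06,0.06,0.06],
)

```text
time_s: 14.8
position: [0.568, -0.1964, 0.1009]
ee_rot: [-90.0, -0.2, -14.7]
contact_force: [-0.6, -0.3, 0.1]
opening: 0.702
```

```bash
python3 st.py; python3 - <<'E'
from h import *
s,im=shot('wrist','w6')
E
```

```text
14.95 F [-0.15 -0.28 -0.4 ] [ 0.1  0.  -0.7 -1.1] P [ 568.06 -196.48  101.17] [-90.03  -0.2  -14.7 ]
```

View pics/w6.png

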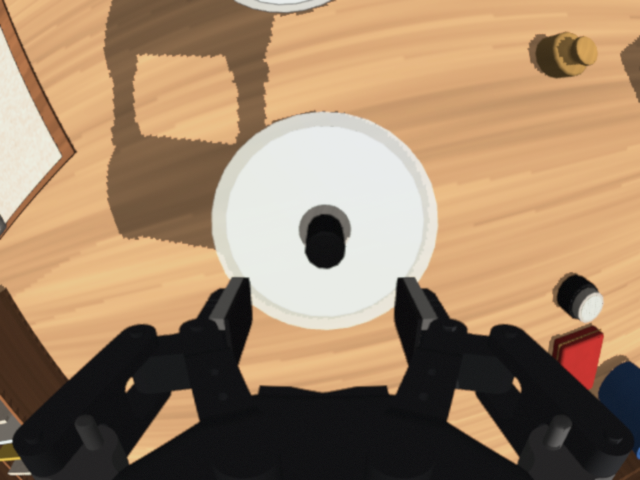

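```bash
python3 - <<'E'
from h import *
s,im=shot('wrist'); print(s['position'])
print(watz(s,im,325,250,.054),watz(s,im,325,230,.014), wproj(s,im,(s['position'][0],s['position'][1],.054)))
for d in nets.silhouettes('wrist','cover_knob')[:1]:
    cs=max(cv2.findContours(d['mask'].astype(np.uint8),0,2)[0],key=cv2.contourArea)
    P=np.array([watz(s,im,u,v,.014)[:2] for u,v in cs[:,0]]).astype(np.float32); print(cv2.fitEllipse(P))
E
```

```text
[ 0.56725179 -0.1962726   0.10059236]
[ 0.56589158 -0.19354477  0.054     ] [ 0.56670488 -0.19355507  0.014     ] (np.float64(320.7658187896383), np.float64(253.48079557219026))
((0.5661185383796692, -0.19367700815200806), (0.14740464091300964, 0.148618683218956), 79.76294708251953)
```

Emit:
step_arm(
  linear=[
    [-0.001,0.0025,-0.02],
    [-0.001,0.0025,-0.05],
    [-0.001,0.0025,-0.07],
    [-0.001,0.0025,-0.0785],
    [-0.001,0.0025,-0.0785],
    [-0.001,0.0025,-0.0785],
  ],
  twist=[
    [0,0,0],
    [0,0,0],
    [0,0,0],
    [0,0,0],
    [0,0,0],
    [0,0,0],
  ],
  jaw=[0.06,0.06,0.06,0.06,0.06,0.06],
)

```text
time_s: 15.9
position: [0.5662, -0.1938, 0.0216]
ee_rot: [-90.0, -0.1, -14.7]
contact_force: [-0.2, -0.1, -0.9]
opening: 0.705
```

```bash
python3 st.py; python3 - <<'E'
from h import *
s,im=shot('wrist','w7')
E
```

```text
16.05 F [-0.15 -0.12 -0.18] [-0.9  0.6 -0.6  0.1] P [ 566.24 -193.8    21.81] [-90.02  -0.12 -14.71]
```

View pics/w7.png

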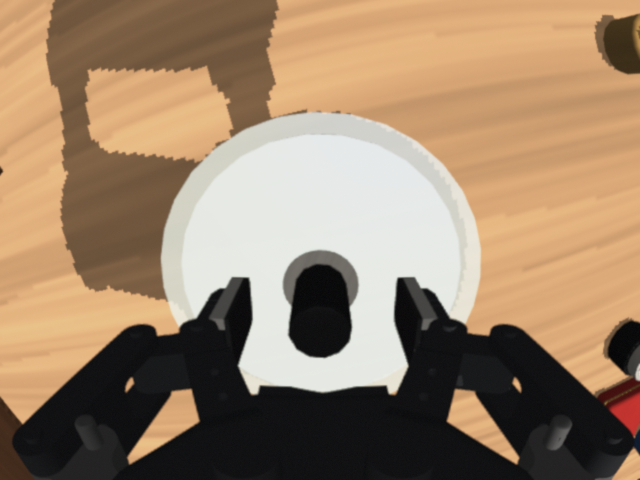

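Emit:
step_arm(
  linear=[
    [0,0,0],
    [0,0,0],
    [0,0,0],
    [0,0,0],
    [0,0,0],
  ],
  twist=[
    [0,0,0],
    [0,0,0],
    [0,0,0],
    [0,0,0],
    [0,0,0],
  ],
  jaw=[0.03,0.015,0.015,0.015,0.015],
  grip_force=50,
)

```text
time_s: 16.77
position: [0.5655, -0.1935, 0.0211]
ee_rot: [-90.0, -0.0, -14.7]
contact_force: [-0.6, -0.2, 3.7]
opening: 0.253
```

```bash
python3 st.py
```

```text
16.925 F [-0.79 -0.29  3.92] [3.7 3.8 3.9 4.3] P [ 565.49 -193.53   21.11] [-9.001e+01 -3.000e-02 -1.471e+01]
```

Emit:
step_arm(
  linear=[
    [0,0,0.01],
    [0,0,0.03],
    [0,0,0.06],
    [0,0,0.1],
    [0,0,0.13],
    [0,0,0.13],
    [0,0,0.13],
  ],
  twist=[
    [0,0,0],
    [0,0,0],
    [0,0,0],
    [0,0,0],
    [0,0,0],
    [0,0,0],
    [0,0,0],
  ],
  jaw=[0.015,0.015,0.015,0.015,0.015,0.015,0.015],
)

```text
time_s: 17.85
position: [0.5644, -0.193, 0.15]
ee_rot: [-90.0, 0.1, -14.7]
contact_force: [0.0, 0.4, -2.7]
opening: 0.253
```

```bash
python3 st.py; python3 - <<'E'
from h import *
s,im=shot('wrist','w8')
s,im=shot('scene','s8')
E
```

```text
18.0 F [-0.18 -0.06 -1.94] [-2.7 -1.3 -2.  -1.8] P [ 563.92 -192.81  149.15] [-89.97   0.23 -14.72]
```

View pics/w8.png

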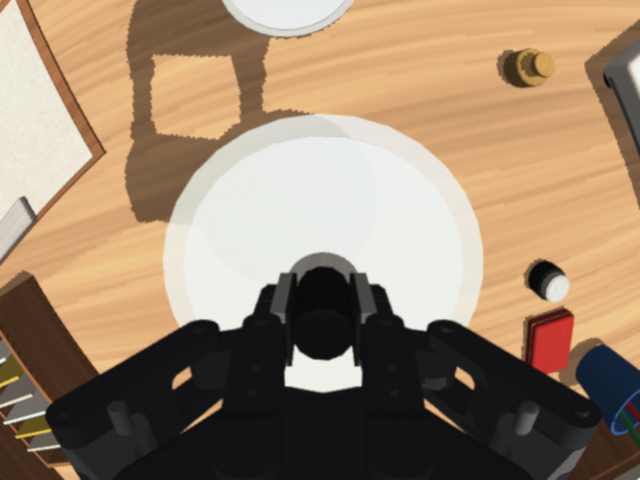

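View pics/s8.png

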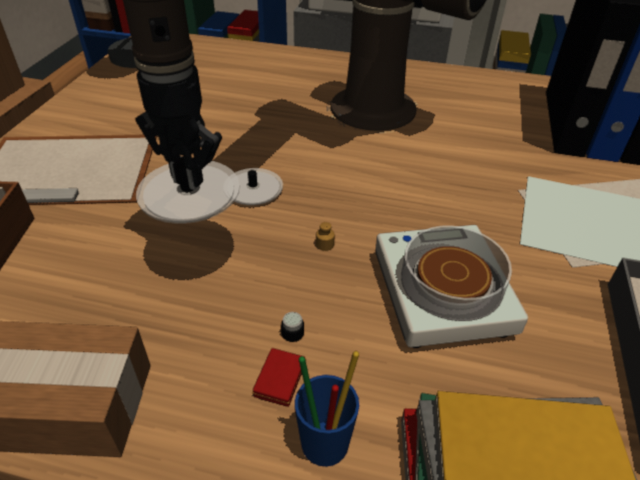

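Emit:
step_arm(
  linear=[
    [0,0.02,0.02],
    [0.001,0.06,0.03],
    [0.002,0.105,0.03],
    [0.003,0.15,0.03],
    [0.004,0.195,0.03],
    [0.005,0.24,0.03],
    [0.006,0.285,0.03],
    [0.0065,0.33,0.03],
    [0.0065,0.37,0.03],
    [0.0065,0.395,0.03],
  ],
  twist=[
    [0,0,0],
    [0,0,0],
    [0,0,0],
    [0,0,0],
    [0,0,0],
    [0,0,0],
    [0,0,0],
    [0,0,0],
    [0,0,0],
    [0,0,0],
  ],
  jaw=[0.015,0.015,0.015,0.015,0.015,0.015,0.015,0.015,0.015,0.015],
)

```text
time_s: 19.4
position: [0.5714, 0.2049, 0.1822]
ee_rot: [-89.9, -0.0, -14.6]
contact_force: [0.2, -0.7, -1.9]
opening: 0.255
```

Emit:
step_arm(
  linear=[
    [0,0.006,0],
    [0,0.006,-0.01],
    [0,0.006,-0.025],
    [0,0.006,-0.025],
    [0,0.006,-0.025],
  ],
  twist=[
    [0,0,0],
    [0,0,0],
    [0,0,0],
    [0,0,0],
    [0,0,0],
  ],
  jaw=[0.015,0.015,0.015,0.015,0.015],
)

```text
time_s: 20.02
position: [0.5717, 0.2068, 0.1552]
ee_rot: [-90.0, 0.0, -14.8]
contact_force: [0.2, 0.1, -1.9]
opening: 0.258
```

```bash
python3 st.py; python3 - <<'E'
from h import *
s,im=shot('scene','s9')
cv2.imwrite('pics/s9c.png',cv2.resize(im['pixels'][150:350,360:560],None,fx=3,fy=3,interpolation=cv2.INTER_CUBIC))
s,im=shot('wrist','w9')
E
```

```text
20.175 F [-0.04 -0.18 -1.97] [-1.9 -2.4 -1.7 -1.8] P [572.04 207.1  155.81] [-8.997e+01 -4.000e-02 -1.475e+01]
```

View pics/s9c.png

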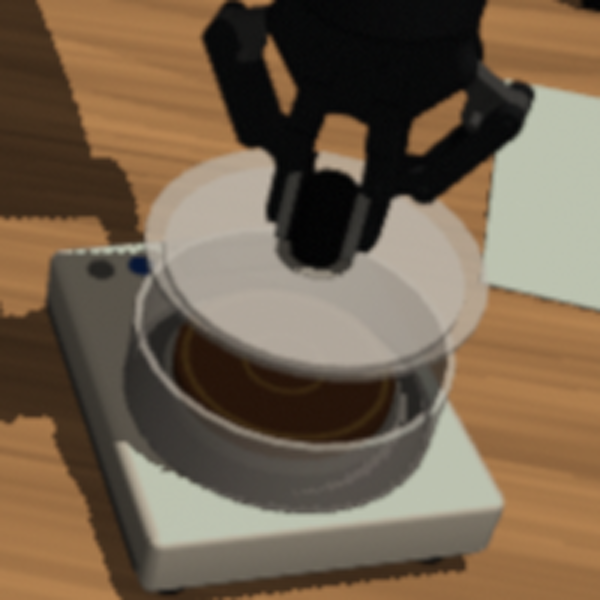

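View pics/w9.png

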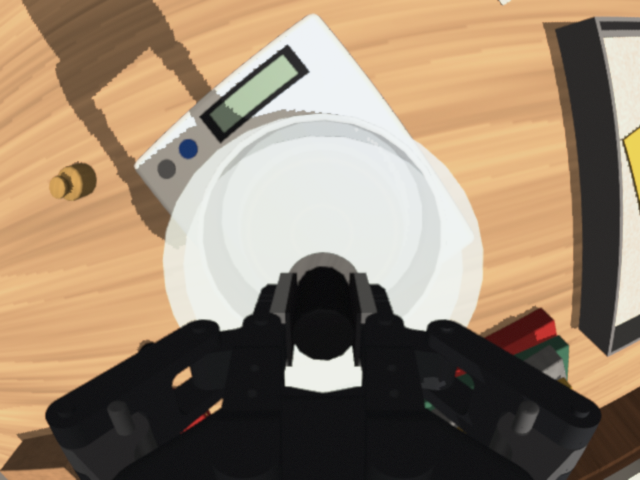

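Emit:
step_arm(
  linear=[
    [-0.0015,0.0015,-0.008],
    [-0.0015,0.0015,-0.018],
    [-0.0015,0.0015,-0.028],
    [-0.0015,0.0015,-0.033],
    [-0.0015,0.0015,-0.033],
    [-0.0015,0.0015,-0.033],
  ],
  twist=[
    [0,0,0],
    [0,0,0],
    [0,0,0],
    [0,0,0],
    [0,0,0],
    [0,0,0],
  ],
  jaw=[0.015,0.015,0.015,0.015,0.015,0.015],
)

```text
time_s: 21.08
position: [0.5706, 0.2092, 0.123]
ee_rot: [-90.0, -0.0, -14.7]
contact_force: [0.2, 0.6, -1.3]
opening: 0.252
```

```bash
python3 st.py; python3 - <<'E'
from h import *
s,im=shot('scene','s10')
cv2.imwrite('pics/s10c.png',cv2.resize(im['pixels'][150:350,360:560],None,fx=3,fy=3,interpolation=cv2.INTER_CUBIC))
s,im=shot('wrist','w10')
E
```

```text
21.225 F [ 0.22  0.12 -2.16] [-1.3 -3.  -2.2 -2.2] P [570.67 209.21 123.2 ] [-8.997e+01 -5.000e-02 -1.471e+01]
```

View pics/s10c.png

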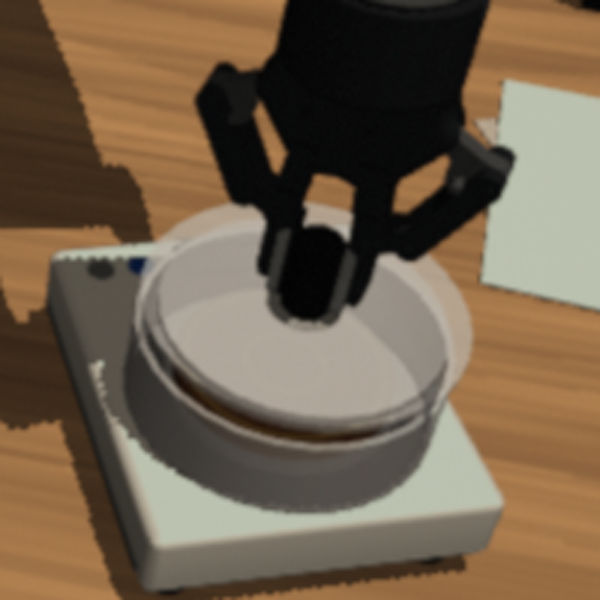

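View pics/w10.png

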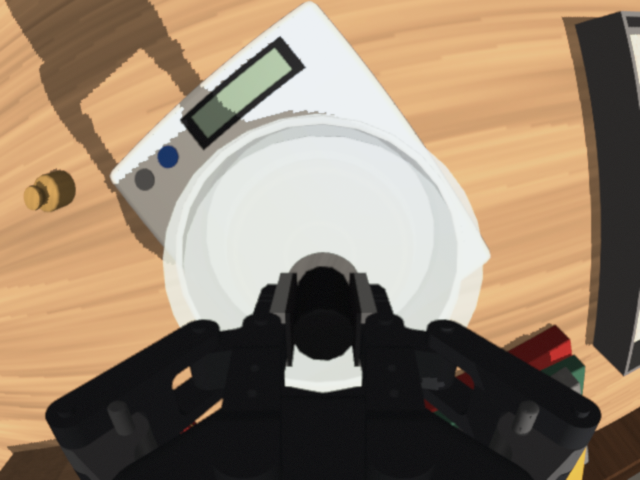

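Emit:
step_arm(
  linear=[
    [0,0,-0.002],
    [0,0,-0.004],
    [0,0,-0.006],
    [0,0,-0.008],
    [0,0,-0.01],
    [0,0,-0.011],
  ],
  twist=[
    [0,0,0],
    [0,0,0],
    [0,0,0],
    [0,0,0],
    [0,0,0],
    [0,0,0],
  ],
  jaw=[0.015,0.015,0.015,0.015,0.015,0.015],
)

```text
time_s: 22.12
position: [0.5702, 0.2091, 0.1115]
ee_rot: [-90.0, 0.0, -14.7]
contact_force: [-0.4, 0.1, -1.9]
opening: 0.255
```

Emit:
step_arm(
  linear=[
    [0,0,-0.0005],
    [0,0,-0.001],
    [0,0,-0.0015],
  ],
  twist=[
    [0,0,0],
    [0,0,0],
    [0,0,0],
  ],
  jaw=[0.015,0.015,0.015],
)

```text
time_s: 22.5
position: [0.5703, 0.2091, 0.1103]
ee_rot: [-90.0, -0.0, -14.7]
contact_force: [-0.2, 0.5, -2.3]
opening: 0.254
```

```bash
python3 st.py
```

```text
22.65 F [-0.07  0.22 -2.5 ] [-2.3 -2.2 -3.  -2.6] P [570.28 209.11 110.28] [-90.    -0.   -14.71]
```

Plug is inside without resistance (no lateral force). Continuing in half-millimetre rows.

Emit:
step_arm(
  linear=[
    [0,0,-0.0005],
    [0,0,-0.001],
  ],
  twist=[
    [0,0,0],
    [0,0,0],
  ],
  jaw=[0.015,0.015],
)

```text
time_s: 22.95
position: [0.5703, 0.2091, 0.1096]
ee_rot: [-90.0, -0.0, -14.7]
contact_force: [-0.8, -0.7, 0.8]
opening: 0.254
```

Emit:
step_arm(
  linear=[
    [0,0,-0.0005],
    [0,0,-0.001],
  ],
  twist=[
    [0,0,0],
    [0,0,0],
  ],
  jaw=[0.015,0.015],
)

```text
time_s: 23.2
position: [0.5703, 0.2091, 0.1095]
ee_rot: [-90.0, 0.0, -14.7]
contact_force: [-3.9, -0.9, 8.5]
opening: 0.253
```

```bash
python3 st.py
```

```text
23.35 F [-3.48 -0.91  7.08] [8.5 6.3 6.7 6.8] P [570.34 209.13 109.55] [-90.     0.   -14.71]
```

Emit:
step_arm(
  linear=[
    [0,0,0.0004],
    [0,0,0.0006],
    [0,0,0.0006],
    [0,0,0.0006],
    [0,0,0.0006],
  ],
  twist=[
    [0,0,0],
    [0,0,0],
    [0,0,0],
    [0,0,0],
    [0,0,0],
  ],
  jaw=[0.015,0.03,0.045,0.055,0.055],
)

```text
time_s: 24.02
position: [0.5703, 0.2091, 0.1087]
ee_rot: [-90.0, 0.0, -14.7]
contact_force: [0.4, -0.9, -0.3]
opening: 0.642
```

```bash
python3 st.py; python3 - <<'E'
from h import *
s,im=shot('wrist','w11'); print(s['opening'])
E
```

```text
24.175 F [-0.11  0.08 -0.1 ] [-0.3 -0.4  0.6 -0.3] P [570.27 209.1  108.72] [-90.     0.   -14.71]
0.6480135588377034
```

View pics/w11.png

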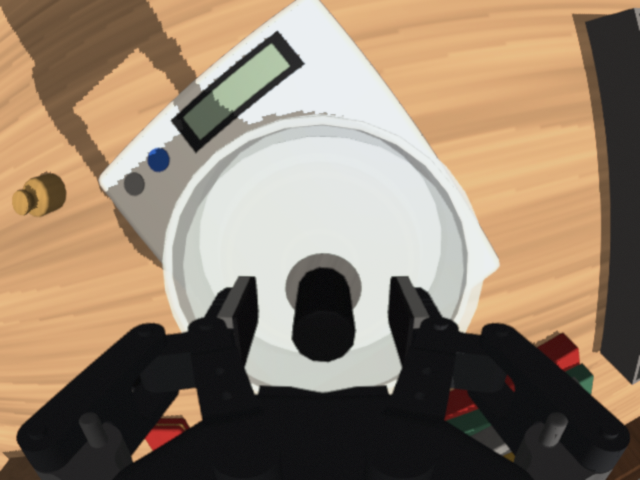

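Jaws clear of the knob; the flange edge coincides with the ring. Lifting away and checking.

Emit:
step_arm(
  linear=[
    [0,0,0.01],
    [0,0,0.03],
    [0,0,0.06],
    [0.02,0,0.09],
    [0.05,0,0.12],
    [0.05,0,0.12],
    [0.05,0,0.12],
  ],
  twist=[
    [0,0,0],
    [0,0,0],
    [0,0,0],
    [0,0,0],
    [0,0,0],
    [0,0,0],
    [0,0,0],
  ],
  jaw=[0.055,0.055,0.055,0.055,0.055,0.055,0.055],
)

```text
time_s: 25.15
position: [0.6191, 0.209, 0.2286]
ee_rot: [-90.0, 0.1, -14.7]
contact_force: [0.0, -0.4, -0.4]
opening: 0.641
```

```bash
python3 - <<'E'
from h import *
s,im=shot('wrist','w12'); print(s['position'],s['time_s'])
a=cv2.resize(im['pixels'][40:270,190:430],(400,383),interpolation=cv2.INTER_CUBIC)
for d in nets.silhouettes('wrist','cover_knob')[:1]:
    cs=max(cv2.findContours(d['mask'].astype(np.uint8),0,2)[0],key=cv2.contourArea)
    P=np.array([watz(s,im,u,v,.102)[:2] for u,v in cs[:,0]]).astype(np.float32); print(d['score'],cv2.fitEllipse(P))
s,im=shot('scene','s12')
b=cv2.resize(im['pixels'][190:350,370:540],(400,383),interpolation=cv2.INTER_CUBIC)
cv2.imwrite('pics/c12.png',np.hstack([a,b]))
for c in ['scene','top']:
    _,im=shot(c,c+'13')
    for n in ['loupe','check_weight','medal_case']:
        d=nets.silhouettes(c,n); print(c,n,d and d[0]['rect'])
E
```

```text
[0.61909419 0.20895542 0.22863953] 25.15
0.87 ((0.41650059819221497, -0.06607592105865479), (0.08152680844068527, 0.08487456291913986), 122.97630310058594)
scene loupe [282.0, 311.7, 24.8, 33.5]
scene check_weight [311.4, 222.4, 20.4, 27.6]
scene medal_case [256.0, 347.3, 45.3, 57.2]
top loupe [320.3, 170.5, 19.6, 24.7]
top check_weight [317.8, 291.6, 20.3, 18.1]
top medal_case [313.9, 117.1, 29.2, 42.8]
```

View pics/c12.png

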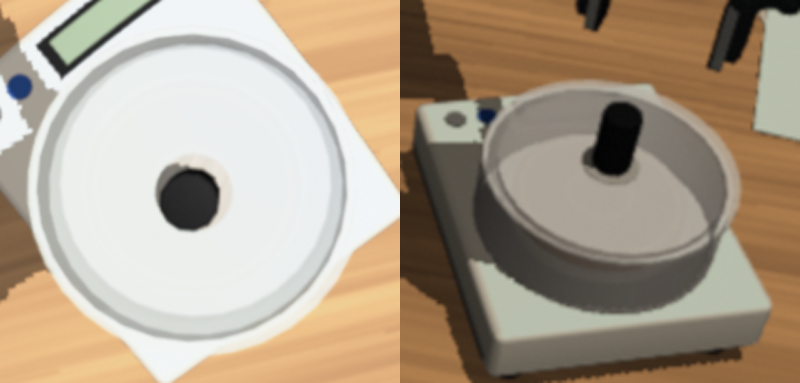

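```bash
python3 - <<'E'
from h import *
s,im=shot('wrist'); print(watz(s,im,303.4,158.8,.142), s['contact_force'].round(2), np.abs(s['qvel']).max())
print(manip.close_job())
E
```

```text
[0.5716857  0.21061414 0.142     ] [-0.72  0.61  0.04] 0.2069261662066593
the job is handed in; nothing more can be done
None
```

I slid the medallion to the middle of the pan, set the large cover on the draught ring, backed the arm off and handed the job in after about 25 s. No verdict was reported.

- **Medallion:** I pushed it about 13 mm with the closed fingertips at 8–9 N, with a highest reading of 9.9 N vertical. A wrist-camera fit afterwards put it about 0.7 mm off the pan's centre, with pan visible all round.
- **Cover:** I took the larger of the two covers; it measured about 148–150 mm across, against about 115 mm for the other. The plug went in with no sideways force. The flange met the ring within about 0.5 mm of the expected height, at 7–8.5 N.
- **Final checks:** The cover looks level and seated in the scene and wrist views. The knob axis measured about 2 mm from the ring's axis, inside the 6 mm limit.
- **Bystanders:** Their outlines moved by 4 pixels at most between first and last views, mostly 1–2, which is within the detector's scatter.

**Failed or disagreed:**
- The network did not recognise the seated cover in the last wrist picture and reported something else, so I measured that position by hand from the knob.
- The medallion cannot be seen clearly through the cover, so its position was not checked again after the cover went on.
- The first scene and top-camera estimate of the pan differed from the wrist estimate by about 5 mm. I used the wrist values.
- Closing on the knob raised the vertical force by about 4 N. I didn't find the cause, and the cover lifted level.

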